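Flip the stock tags of the tea rack

ROBOT

A 7-joint arm with a two-finger parallel gripper is mounted at the origin on the work surface. World frame = base frame: x ahead of the robot, y to its left, z up, the work surface at z = 0. Lengths are in m, angles in rad, forces in N, time in s.
With the tool pointing down it reaches from about 0.425 to 0.825 m from the base axis. Payload 3.6 kg.
Tool frame: the origin (TCP) lies between the finger pads; the fingertips stand 14 mm ahead of it and the grasp point (between the pads) lies 5 mm behind it (bot.tcp_to_tips is the distance from the TCP to the fingertips, in m); z points along the fingers, y is the direction in which the jaws open and shut (so a half turn about z gives the same grasp; the last joint's range is limited). The gripper opens to 93 mm and grips with 3 to 60 N. Pads are 15 mm wide; open, the fingers measure 128 mm over their backs; the gripper's body (75 mm by 188 mm) begins 65 mm behind the grasp point.
Start: joints at [-1.22, 0.615, -0.013, 1.423, 0.008, 1.103, -0.04], TCP at [0.24, 0.604, 0.233] pointing down, gripper open.
Joint ranges: [-3.12, 3.12], [-0.3, 2.06], [-1.34, 1.32], [0.26, 2.42], [-1.36, 4.5], [0.01, 1.98], [-2.84, 2.84]. Speed limits (rad/s): [2.79, 2.79, 3.14, 3.14, 3.14, 3.14, 3.14].

INTERFACE

Orientations are given as a rotation vector (axis times angle).
In Python, from cell import bot gives the robot as it stands. The module is installed in compiled form; this text tells all that it offers.
- The arm moves only by the tool step_arm, never from a script. Its argument "increments" is a list that holds one entry, the list of rows, each a list of 5 numbers: the shift along the tool's x, y, z in cm, then the turn about the tool's z in degrees, then the closure, from 0 (fully open) to 1 (shut). A call has 1 to 12 rows; each row is the pose to reach, as a shift and turn from the pose commanded when the call began, along the tool's axes at that moment; what a row does not reach only later rows make up. A row lasts 1/8 s, in which the tool goes at most 62.5 mm and 10.7 degrees, less where a joint would pass 70% of its speed; a pose out of reach is approached as far as the arm can. A call with a gripper value outside its range is refused whole. The fingers move at their own pace and stop on an object; the grip force is fixed at half the most. Time passes only in rows, so rows that repeat a pose let the fingers close. It gives the time, the measured TCP pose, the force and the opening at its end, in the units of the state.
- bot.get_state(): the state, without advancing time (a new reading comes with each control period).
- bot.grab_frame(name): name is "scene" or "top"; returns a dict with "frame" (400x640x3 uint8, red, green, blue), "fx", "fy", "cx", "cy" (pixels), "k1" (the pictures are not rectified: a ray, as slopes to the right and down, at radius r is drawn at 1 + k1 r^2 times it, then the intrinsics apply), "R" (3x3) and "t" (3): a world point X has camera coordinates R X + t. Camera axes: x right, y down, z forward; pixel columns grow to the right and rows downward; lengths in m; the calibration is good to about 2 mm. A picture is of the moment at which its call begins. There is no depth.
- bot.close_job(): hands the job in, once; it reports no verdict.
The state is a dict: "time_s": time; "joint_positions": joint angles; "joint_velocities": joint speeds; "effort": joint torques, N m; "tool_pos": TCP position; "ee_rot": TCP orientation; "wrist_force": force on the tool from outside, world axes, zero at the start; "ft_torque": the same for the moment, N m; "width": opening from 0.0 (shut) to 1.0 (fully open).
Only numpy, scipy, OpenCV 4.12 (cv2) and the standard library are available. Lean on these libraries where they do the work, as an engineer would, in place of code of your own. Each camera call takes 0.05 s, during which the arm holds its last target. There are 200 camera calls.

TASK

Bring the tags on the tea rack up to date with the bins behind them: only the full bins (packed with cartons from front to back) are to show the disc face, leaning back towards their bin, and every other bin shows the bar face, leaning to the front. Flip each wrong tag over gently with a fingertip, without gripping it, and leave the right tags as they are and the cartons and other things where they stand.

Things in the scene. Friction and masses are not known exactly. Their poses are not given: they have to be found in the camera images.
- rack: Fixed wooden rack 200 mm deep (its x, front to back) by 480 mm wide (y); origin under its centre, z up. Its dark front board, 12 mm thick, runs along y at x = -94 mm, top edge 90 mm above the counter, and carries four tag holders 115 mm apart, one before each of four bins. The rack's yaw is also that of holders, tags and bins.
- holder_a: Steel clip of tag a, fixed on the front board's top edge; origin at the middle of its hinge pin, 106 mm above the counter, pin along the rack's y. 68 mm wide in y; its flared rests reach 19 mm before and behind the pin and 16 mm above it. The four holders stand in any order. The tag: plywood 56 mm wide, 6 mm thick, 60 mm from pin to free edge, 20 to 45 g.
- tag_a (a joint): Angle of tag a (rad). 0: leans back to the bin (rack +x) 45 deg from upright, disc face up (stocked). 1.57: leans to the front (-x) 45 deg, bar face up (reorder). 0.785: upright. At either rest its free edge is 42 mm horizontally from the pin and 42 mm above it. Lacquered, slippery; it swings freely and falls to a rest by its weight. Disc and bar are of the same dark wood.
- holder_b: Steel clip of tag b, fixed on the front board's top edge; origin at the middle of its hinge pin, 106 mm above the counter, pin along the rack's y. 68 mm wide in y; its flared rests reach 19 mm before and behind the pin and 16 mm above it. The four holders stand in any order. The tag: plywood 56 mm wide, 6 mm thick, 60 mm from pin to free edge, 20 to 45 g.
- tag_b (a joint): Angle of tag b (rad). 0: leans back to the bin (rack +x) 45 deg from upright, disc face up (stocked). 1.57: leans to the front (-x) 45 deg, bar face up (reorder). 0.785: upright. At either rest its free edge is 42 mm horizontally from the pin and 42 mm above it. Lacquered, slippery; it swings freely and falls to a rest by its weight. Disc and bar are of the same dark wood.
- holder_c: Steel clip of tag c, fixed on the front board's top edge; origin at the middle of its hinge pin, 106 mm above the counter, pin along the rack's y. 68 mm wide in y; its flared rests reach 19 mm before and behind the pin and 16 mm above it. The four holders stand in any order. The tag: plywood 56 mm wide, 6 mm thick, 60 mm from pin to free edge, 20 to 45 g.
- tag_c (a joint): Angle of tag c (rad). 0: leans back to the bin (rack +x) 45 deg from upright, disc face up (stocked). 1.57: leans to the front (-x) 45 deg, bar face up (reorder). 0.785: upright. At either rest its free edge is 42 mm horizontally from the pin and 42 mm above it. Lacquered, slippery; it swings freely and falls to a rest by its weight. Disc and bar are of the same dark wood.
- holder_d: Steel clip of tag d, fixed on the front board's top edge; origin at the middle of its hinge pin, 106 mm above the counter, pin along the rack's y. 68 mm wide in y; its flared rests reach 19 mm before and behind the pin and 16 mm above it. The four holders stand in any order. The tag: plywood 56 mm wide, 6 mm thick, 60 mm from pin to free edge, 20 to 45 g.
- tag_d (a joint): Angle of tag d (rad). 0: leans back to the bin (rack +x) 45 deg from upright, disc face up (stocked). 1.57: leans to the front (-x) 45 deg, bar face up (reorder). 0.785: upright. At either rest its free edge is 42 mm horizontally from the pin and 42 mm above it. Lacquered, slippery; it swings freely and falls to a rest by its weight. Disc and bar are of the same dark wood.
- bin_full_1: Open sheet-metal bin, fixed in the rack, 150 mm (x) by 100 mm (y) by 60 mm high, walls 3 mm, origin at the centre of its underside 15 mm above the counter; the tag it belongs to has its pin 88 mm in front (rack -x) of this origin. Full: three cartons fill it from front to back, rising 11 mm over its rim.
- bin_full_2: Open sheet-metal bin, fixed in the rack, 150 mm (x) by 100 mm (y) by 60 mm high, walls 3 mm, origin at the centre of its underside 15 mm above the counter; the tag it belongs to has its pin 88 mm in front (rack -x) of this origin. Full: three cartons fill it from front to back, rising 11 mm over its rim.
- bin_low: Open sheet-metal bin, fixed in the rack, 150 mm (x) by 100 mm (y) by 60 mm high, walls 3 mm, origin at the centre of its underside 15 mm above the counter; the tag it belongs to has its pin 88 mm in front (rack -x) of this origin. Not full: one last carton is left in it.
- bin_bare: Open sheet-metal bin, fixed in the rack, 150 mm (x) by 100 mm (y) by 60 mm high, walls 3 mm, origin at the centre of its underside 15 mm above the counter; the tag it belongs to has its pin 88 mm in front (rack -x) of this origin. Not full: it is bare.
- carton_1x: Loose kraft carton 44 x 84 x 68 mm, about 90 g, in bin_full_1; origin at the centre of its underside, 18 mm above the counter (its top 86 mm above). Not to be disturbed.
- carton_1y: Loose kraft carton 44 x 84 x 68 mm, about 90 g, in bin_full_1; origin at the centre of its underside, 18 mm above the counter (its top 86 mm above). Not to be disturbed.
- carton_1z: Loose kraft carton 44 x 84 x 68 mm, about 90 g, in bin_full_1; origin at the centre of its underside, 18 mm above the counter (its top 86 mm above). Not to be disturbed.
- carton_2x: Loose kraft carton 44 x 84 x 68 mm, about 90 g, in bin_full_2; origin at the centre of its underside, 18 mm above the counter (its top 86 mm above). Not to be disturbed.
- carton_2y: Loose kraft carton 44 x 84 x 68 mm, about 90 g, in bin_full_2; origin at the centre of its underside, 18 mm above the counter (its top 86 mm above). Not to be disturbed.
- carton_2z: Loose kraft carton 44 x 84 x 68 mm, about 90 g, in bin_full_2; origin at the centre of its underside, 18 mm above the counter (its top 86 mm above). Not to be disturbed.
- carton_last: Loose kraft carton 44 x 84 x 68 mm, about 90 g, in bin_low; origin at the centre of its underside, 18 mm above the counter (its top 86 mm above). Not to be disturbed.
- pen_cup: Brass cup of pens, 72 mm across, 150 mm high with the pens; origin under its centre. Bystander.
- mug: White mug, 82 mm across, 90 mm high; origin under its centre. Bystander.
- bowl: White bowl, 156 mm across, 55 mm high; origin under its centre. Bystander.
- syrup: Amber bottle, 68 mm across, 210 mm high; origin under its centre. Bystander.

How it is judged:
At the end, for the whole second after the job is handed in: The tag of each full bin lies back within 0.2 rad of its rest on the bin's side (disc up) and the tag of each other bin within 0.2 rad of its front rest (bar up), at rest; no carton or bystander is more than 20 mm from where it stood (((horizontal distance between any of bin_full_1, bin_full_2 and holder_a below 0.117 m and value of joint tag_a below 0.2 rad) or (horizontal distance between any of bin_low, bin_bare and holder_a below 0.117 m and value of joint tag_a above 1.37 rad)) and ((horizontal distance between any of bin_full_1, bin_full_2 and holder_b below 0.117 m and value of joint tag_b below 0.2 rad) or (horizontal distance between any of bin_low, bin_bare and holder_b below 0.117 m and value of joint tag_b above 1.37 rad)) and ((horizontal distance between any of bin_full_1, bin_full_2 and holder_c below 0.117 m and value of joint tag_c below 0.2 rad) or (horizontal distance between any of bin_low, bin_bare and holder_c below 0.117 m and value of joint tag_c above 1.37 rad)) and ((horizontal distance between any of bin_full_1, bin_full_2 and holder_d below 0.117 m and value of joint tag_d below 0.2 rad) or (horizontal distance between any of bin_low, bin_bare and holder_d below 0.117 m and value of joint tag_d above 1.37 rad)) and velocity of joint tag_a between -0.1 and 0.1 rad/s and velocity of joint tag_b between -0.1 and 0.1 rad/s and velocity of joint tag_c between -0.1 and 0.1 rad/s and velocity of joint tag_d between -0.1 and 0.1 rad/s and distance of each of carton_1x, carton_1y, carton_1z, carton_2x, carton_2y, carton_2z, carton_last, pen_cup, mug, bowl, syrup from where it was at the start of the episode below 0.02 m and linear speed of each of carton_1x, carton_1y, carton_1z, carton_2x, carton_2y, carton_2z, carton_last, pen_cup, mug, bowl, syrup below 0.02 m/s); the robot touches nothing.
It fails at once if a carton or bystander is pushed, lifted or carried (more than 20 mm) (distance of any of carton_1x, carton_1y, carton_1z, carton_2x, carton_2y, carton_2z, carton_last, pen_cup, mug, bowl, syrup from where it was at the start of the episode above 0.02 m).
It fails at once if a tag that was already right is flipped ((horizontal distance between any of bin_full_1, bin_full_2 and holder_a below 0.117 m and value of joint tag_a above 0.85 rad) or (horizontal distance between any of bin_full_1, bin_full_2 and holder_b below 0.117 m and value of joint tag_b above 0.85 rad) or (horizontal distance between any of bin_low, bin_bare and holder_c below 0.117 m and value of joint tag_c below 0.72 rad) or (horizontal distance between any of bin_low, bin_bare and holder_d below 0.117 m and value of joint tag_d below 0.72 rad)).
It fails at once if a tag or its clip is gripped or pressed with more than 15 N (contact force between any of the arm, the fingers and holder_a above 15 N or contact force between any of the arm, the fingers and holder_b above 15 N or contact force between any of the arm, the fingers and holder_c above 15 N or contact force between any of the arm, the fingers and holder_d above 15 N).
It also fails if it takes over 38 s, if anything falls off the work surface, if the arm or the gripper's body presses on something with over 40 N, if the wrist force passes 120 N, or if a joint passes its speed limit or range.

## Working session

There is one attempt and no reset: what is moved stays moved. The work goes in short steps, Python scripts to look and compute and a tool call to move; the robot and the scene stay as the last step left them, time stands still between calls to the robot, and variables do not carry over. Pictures are saved under pics/ and viewed, about 8 in all and at most 12, crops included, and the job is handed in when it is done.

Besides the shell and the picture viewer there is one more tool, called after "Call:" as name(argument=value, ...), one argument or row to a line, values as JSON. step_arm: Moves the arm, as the interface text tells. Its arguments: {"type":"object","properties":{"increments":{"type":"array"}},"required":["increments"]}

```bash
mkdir -p pics; cat > h.py <<'E'
import numpy as np, cv2
from cell import bot
def grab(n):
    f=bot.grab_frame(n); f['K']=np.array([[f['fx'],0,f['cx']],[0,f['fy'],f['cy']],[0,0,1.]]); f['D']=np.array([f['k1'],0,0,0.]); f['R']=np.array(f['R']); f['t']=np.array(f['t']); return f
def ray(f,px):
    u=cv2.undistortPoints(np.array(px,float).reshape(-1,1,2),f['K'],f['D']).reshape(-1,2)
    d=np.c_[u,np.ones(len(u))]@f['R']; return -f['R'].T@f['t'],d
def onplane(f,px,z):
    c,d=ray(f,px); return c+d*((z-c[2])/d[:,2])[:,None]
def proj(f,X):
    return cv2.projectPoints(np.array(X,float).reshape(-1,3),cv2.Rodrigues(f['R'])[0],f['t'],f['K'],f['D'])[0].reshape(-1,2)
E
python3 - <<'E'
from h import *
for n in('scene','top'):
    f=grab(n); cv2.imwrite(f'pics/{n}1.png',f['frame'][:,:,::-1]); print(n,-f['R'].T@f['t'],f['R'].round(3).tolist(),f['fx'],f['k1'])
print(bot.get_state())
E
```

```text
scene [ 1.21076999 -0.67400334  1.15143873] [[0.706, 0.708, -0.013], [0.518, -0.528, -0.673], [-0.483, 0.469, -0.74]] 463.04462819942023 0.019003257773772222
top [0.34231129 0.00310719 1.14811441] [[0.003, -1.0, 0.019], [-0.985, -0.006, -0.175], [0.175, -0.019, -0.984]] 388.7677690614479 -0.05603816496952906
{'time_s': 0.1, 'joint_positions': array([-1.21951722,  0.61582431, -0.01261822,  1.42470947,  0.00812183,
        1.1033985 , -0.04042858]), 'joint_velocities': array([ 0.00038934, -0.001418  ,  0.0006067 , -0.00562434, -0.00068162,
        0.00137577,  0.00024085]), 'effort': array([ 9.25875283e-04, -4.60040331e+01,  2.09905612e-01, -1.66244495e+01,
       -6.12032670e-02,  1.69596879e-02,  1.05984991e-04]), 'tool_pos': array([0.23950383, 0.60354739, 0.23160547]), 'ee_rot': array([-0.58974508, -3.08534903,  0.00354423]), 'wrist_force': array([1.0891138 , 0.11283542, 0.10864276]), 'ft_torque': array([-0.00063729,  0.04279608, -0.00370057]), 'width': 1.0015430937665382}
```

View pics/scene1.png

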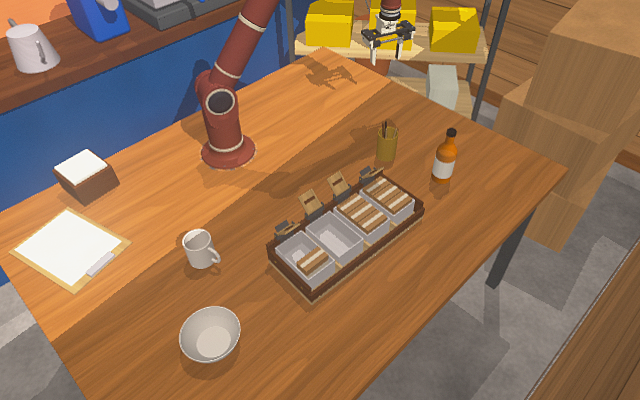

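View pics/top1.png

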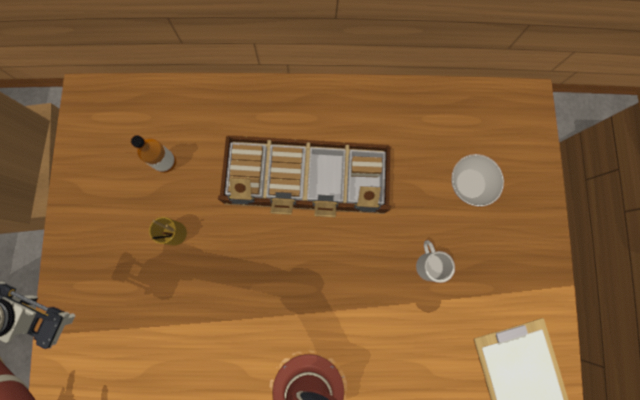

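The scene view shows the rack near (345,235), and the top view shows it at (222–390, 137–212). From left to right in the top view, the bins look full, full, bare, and low. The tags are back, front, front and back, so tags 2 and 4 look wrong. I'll enlarge this to measure it.

```bash
python3 - <<'E'
import cv2
a=cv2.imread('pics/top1.png')[128:220,212:400]; cv2.imwrite('pics/topc.png',cv2.resize(a,None,fx=4.2,fy=4.2,interpolation=cv2.INTER_CUBIC))
a=cv2.imread('pics/scene1.png')[155:305,255:435]; cv2.imwrite('pics/scenec.png',cv2.resize(a,None,fx=4,fy=4,interpolation=cv2.INTER_CUBIC))
E
```

```text
(no output)
```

View pics/topc.png

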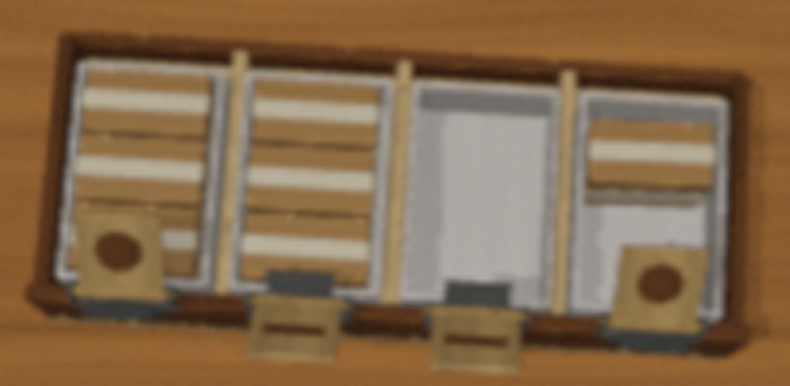

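View pics/scenec.png

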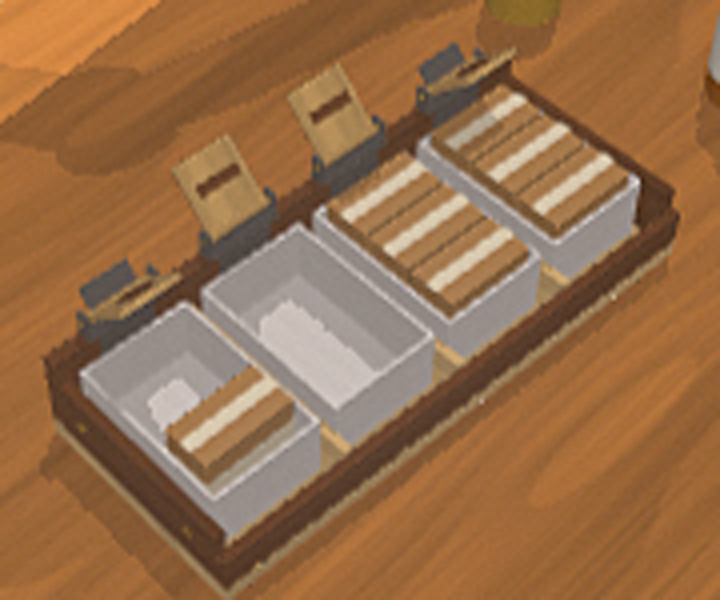

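Crops: bins 1 and 2 (left in the top view) are full, bin 3 is bare, and bin 4 has one carton. Tag 2 (free edge (249,355)–(337,360) in the crop) shows the bar, and tag 4 (edge (622,246)–(707,248)) shows the disc. Both are wrong.

```bash
python3 - <<'E'
from h import *
T=grab('top');S=grab('scene')
t=lambda p:(np.array(p)+.5)/4.2-.5+[212,128]
s=lambda p:(np.array(p)+.5)/4-.5+[255,155]
P=onplane(T,t([(82,208),(165,210),(249,355),(337,360),(432,366),(520,372),(622,246),(707,248)]),.148)
print('top edges\n',P.round(4))
Q=onplane(S,s([(290,97),(338,65),(175,170),(225,137)]),.148); print('scene edges t2,t3\n',Q.round(4))
m=P.reshape(4,2,3).mean(1)[:,:2]
# rack yaw from tags 1-4 (back) and 2-3 (front)
for a,b in((0,3),(1,2)):
    d=m[a]-m[b]; print('yaw',np.arctan2(-d[0],d[1]),np.linalg.norm(d))
d=m[0]-m[3]; yaw=np.arctan2(-d[0],d[1]); ex=np.array([np.cos(yaw),np.sin(yaw)])
pins=m-ex*np.array([[.042],[-.042],[-.042],[.042]]); print('pins',pins.round(4),np.linalg.norm(np.diff(pins,axis=0),axis=1))
print('rack front base edge check, board top corners', onplane(T,t([(35,298),(735,345)]),.09).round(4))
R=cv2.Rodrigues(bot.get_state()['ee_rot'])[0]; print(R.round(3))
E
```

```text
top edges
 [[ 0.5738  0.2054  0.148 ]
 [ 0.5728  0.1533  0.148 ]
 [ 0.4814  0.0985  0.148 ]
 [ 0.4786  0.0442  0.148 ]
 [ 0.4752 -0.0145  0.148 ]
 [ 0.4717 -0.0688  0.148 ]
 [ 0.5516 -0.1335  0.148 ]
 [ 0.5507 -0.1871  0.148 ]]
scene edges t2,t3
 [[ 0.4835  0.0454  0.148 ]
 [ 0.4852  0.0971  0.148 ]
 [ 0.4769 -0.0695  0.148 ]
 [ 0.4788 -0.0196  0.148 ]]
yaw -0.06504965289308627 0.34032558534096136
yaw -0.05797010673460614 0.11320929924638524
pins [[ 0.5314  0.1821]
 [ 0.5219  0.0686]
 [ 0.5154 -0.0444]
 [ 0.5093 -0.1576]] [0.11380592 0.1132093  0.11333971]
rack front base edge check, board top corners [[ 0.5264  0.2456  0.09  ]
 [ 0.4977 -0.2149  0.09  ]]
[[-0.93   0.369 -0.001]
 [ 0.369  0.93  -0.001]
 [-0.    -0.002 -1.   ]]
```

Call:
step_arm(
  increments=[
    [[-3.6, -3.8, 0, -2, 1], [-7.2, -7.6, 0, -4, 1], [-10.8, -11.4, 0, -6, 1], [-14.4, -15.2, 0, -8, 1], [-18, -19, 0, -10, 1], [-21.6, -22.8, 0, -12, 1], [-25.2, -26.6, 0, -14, 1], [-28.8, -30.4, 0, -16, 1], [-32.4, -34.2, 0, -18, 1], [-36, -38, 0, -18, 1], [-39.8, -41.8, 0, -18, 1], [-39.8, -41.8, 0, -18, 1]],
  ],
)

```text
time_s: 1.7
tool_pos: [0.4568, 0.0638, 0.2327]
ee_rot: [0.115, 3.139, -0.004]
wrist_force: [-0.0, 0.8, -0.4]
width: 0.007
```

```bash
python3 - <<'E'
from h import *
s=bot.get_state(); R=cv2.Rodrigues(s['ee_rot'])[0]
print(s['time_s'],s['tool_pos'].round(4),R.round(3).tolist(),s['width'],s['wrist_force'].round(2))
for g,n in(((.452,.068,.152),'t2'),): print(n,(R.T@(np.array(g)-s['tool_pos'])*100).round(2))
E
```

```text
1.7 [0.4568 0.0638 0.2327] [[-0.997, 0.073, 0.001], [0.073, 0.997, -0.002], [-0.001, -0.002, -1.0]] 0.007124143171872417 [-0.01  0.82 -0.41]
t2 [0.52 0.4  8.07]
```

Call:
step_arm(
  increments=[
    [[0.5, 0.4, 2, 0, 1], [0.5, 0.4, 4, 0, 1], [0.5, 0.4, 6, 0, 1], [0.5, 0.4, 8, 0, 1], [0.5, 0.4, 8, 0, 1], [0.0, 0.4, 8, 0, 1], [-0.5, 0.4, 8, 0, 1], [-1, 0.4, 8, 0, 1], [-1.5, 0.4, 8, 0, 1], [-2, 0.4, 8, 0, 1], [-2.5, 0.4, 8, 0, 1], [-3, 0.4, 8, 0, 1]],
  ],
)

```text
time_s: 3.2
tool_pos: [0.4861, 0.0709, 0.1526]
ee_rot: [0.1, 3.14, -0.0]
wrist_force: [-0.1, 0.3, 0.1]
width: 0.007
```

```bash
python3 - <<'E'
from h import *
im=[]
for n,(a,b,c,d) in(('top',(128,228,212,402)),('scene',(150,290,250,430))):
    f=grab(n); im.append(cv2.resize(f['frame'][a:b,c:d,::-1],(560,295 if n=='top' else 300 ),interpolation=cv2.INTER_CUBIC))
cv2.imwrite('pics/p2.png',np.vstack(im)); print(bot.get_state()['tool_pos'],bot.get_state()['wrist_force'])
E
```

```text
[0.48646291 0.07084071 0.15264593] [-0.65338837  0.5670707  -1.10727069]
```

View pics/p2.png

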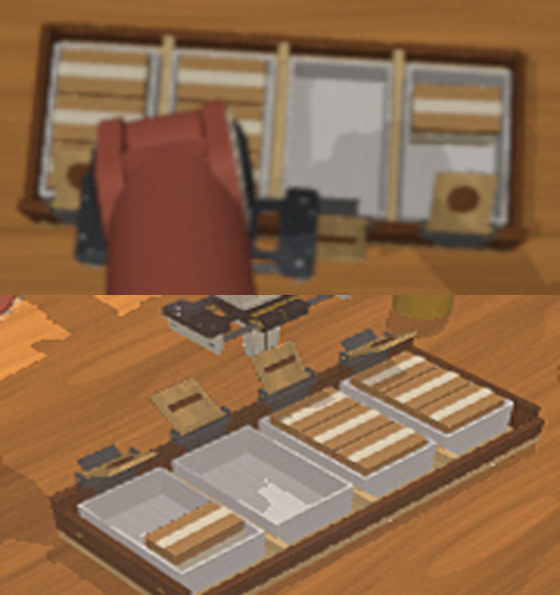

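The picture shows the fingertip behind tag 2 at about (270,340) in the lower half, with the tag partly raised. I'll keep pushing slowly past upright, then back off.

Call:
step_arm(
  increments=[
    [[-0.5, 0, 0, 0, 1], [-1, 0, 0, 0, 1], [-1.5, 0, 0, 0, 1], [-2, 0, 0, 0, 1], [-2.4, 0, 0, 0, 1], [-2.8, 0, 0, 0, 1], [-3.2, 0, 0, 0, 1], [-3.6, 0, 0, 0, 1], [-4, 0, 0, 0, 1], [-4.4, 0, 0, 0, 1], [-4.6, 0, 0, 0, 1], [-4.6, 0, 0, 0, 1]],
  ],
)

```text
time_s: 4.8
tool_pos: [0.5317, 0.068, 0.1526]
ee_rot: [-0.1, -3.14, 0.0]
wrist_force: [-0.5, 0.4, 0.4]
width: 0.008
```

```bash
python3 - <<'E'
from h import *
f=grab('scene'); cv2.imwrite('pics/p3.png',cv2.resize(f['frame'][150:290,250:430,::-1],None,fx=3,fy=3,interpolation=cv2.INTER_CUBIC)); s=bot.get_state();print(s['tool_pos'],s['wrist_force'])
E
```

```text
[0.53153311 0.06796315 0.15261141] [-0.14467879 -0.24721143  0.2462726 ]
```

View pics/p3.png

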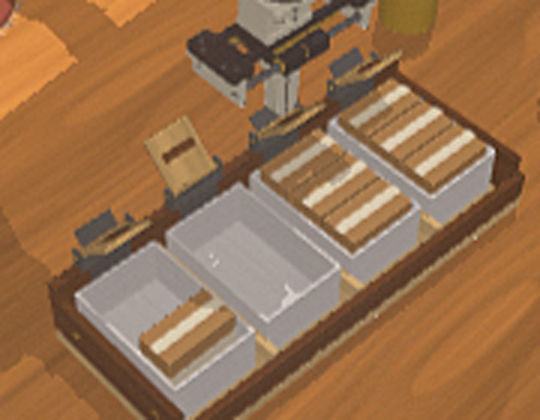

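Tag 2 now lies back at about (290,130), and tags 1 and 3 are unchanged. Next I'll lift and go behind tag 4.

Call:
step_arm(
  increments=[
    [[1, 0, 0, 0, 1], [1, 0, -3, 0, 1], [1, 0, -6, 0, 1], [1, 0, -8, 0, 1], [-1, -4, -8, 0, 1], [-2.5, -8, -8, 0, 1], [-4, -12, -8, 0, 1], [-5, -16, -8, 0, 1], [-6, -20, -8, 0, 1], [-6.5, -22.7, -8, 0, 1], [-6.5, -22.7, -8, 0, 1]],
  ],
)

```text
time_s: 6.22
tool_pos: [0.5808, -0.1653, 0.2323]
ee_rot: [-0.108, -3.138, 0.002]
wrist_force: [-0.9, -0.2, -0.4]
width: 0.004
```

```bash
python3 - <<'E'
from h import *
s=bot.get_state(); R=cv2.Rodrigues(s['ee_rot'])[0]
print(s['time_s'],s['tool_pos'].round(4),R.round(3).tolist())
print((R.T@(np.array((.582,-.163,.152))-s['tool_pos'])*100).round(2))
E
```

```text
6.225 [ 0.5808 -0.1653  0.2323] [[-0.998, 0.068, -0.001], [0.068, 0.998, -0.001], [0.001, -0.001, -1.0]]
[-0.11  0.24  8.03]
```

Call:
step_arm(
  increments=[
    [[-0.2, 0.2, 2, 0, 1], [-0.2, 0.2, 4, 0, 1], [-0.2, 0.2, 6, 0, 1], [-0.2, 0.2, 8, 0, 1], [-0.2, 0.2, 8, 0, 1], [0.4, 0.2, 8, 0, 1], [1, 0.2, 8, 0, 1], [1.5, 0.2, 8, 0, 1], [2, 0.2, 8, 0, 1], [2.5, 0.2, 8, 0, 1], [3, 0.2, 8, 0, 1], [3.5, 0.2, 8, 0, 1]],
  ],
)

```text
time_s: 7.72
tool_pos: [0.5468, -0.1584, 0.1526]
ee_rot: [-0.1, -3.14, -0.0]
wrist_force: [0.0, -1.0, -0.3]
width: 0.006
```

Call:
step_arm(
  increments=[
    [[0.5, 0, 0, 0, 1], [1, 0, 0, 0, 1], [1.5, 0, 0, 0, 1], [2, 0, 0, 0, 1], [2.4, 0, 0, 0, 1], [2.8, 0, 0, 0, 1], [3.2, 0, 0, 0, 1], [3.6, 0, 0, 0, 1], [4, 0, 0, 0, 1], [4.3, 0, 0, 0, 1], [4.3, 0, 0, 0, 1]],
  ],
)

```text
time_s: 9.1
tool_pos: [0.5041, -0.1558, 0.1527]
ee_rot: [-0.1, -3.14, 0.0]
wrist_force: [-0.4, -0.7, 0.2]
width: 0.003
```

```bash
python3 - <<'E'
from h import *
f=grab('scene'); cv2.imwrite('pics/p4.png',cv2.resize(f['frame'][150:290,250:430,::-1],None,fx=3,fy=3,interpolation=cv2.INTER_CUBIC)); s=bot.get_state();print(s['tool_pos'],s['wrist_force'])
E
```

```text
[ 0.50433107 -0.15575451  0.1527002 ] [-0.28221615 -0.01382451 -0.58765006]
```

View pics/p4.png

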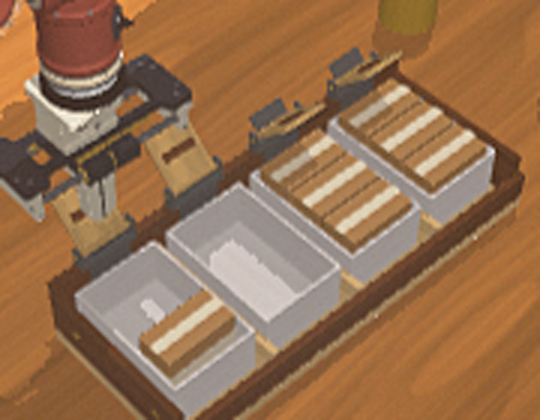

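Tag 4 now leans to the front at about (90,225). I'll back off, lift clear, and check in both views.

Call:
step_arm(
  increments=[
    [[-1, 0, 0, 0, 1], [-1, 0, -3, 0, 1], [-1, 0, -6, 0, 1], [-1, 0, -9, 0, 1], [-1, -4, -11, 0, 1], [-1, -9, -11, 0, 1], [-1, -14, -11, 0, 1], [-1, -19, -11, 0, 1], [-1, -24, -11, 0, 1], [-1, -26, -11, 0, 1], [-1, -26, -11, 0, 1], [-1, -26, -11, 0, 1]],
  ],
)

```text
time_s: 10.65
tool_pos: [0.4993, -0.4131, 0.2626]
ee_rot: [0.094, 3.139, 0.004]
wrist_force: [-0.7, 1.1, 0.3]
width: 0.005
```

```bash
python3 - <<'E'
from h import *
s=bot.get_state();print(s['tool_pos'],np.abs(s['joint_velocities']).max())
im=[]
for n,(a,b,c,d) in(('top',(128,228,212,402)),('scene',(150,290,250,430))):
    f=grab(n); cv2.imwrite(f'pics/{n}_end.png',f['frame'][:,:,::-1]); im.append(cv2.resize(f['frame'][a:b,c:d,::-1],(560,295 if n=='top' else 300 ),interpolation=cv2.INTER_CUBIC))
    o=cv2.imread(f'pics/{n}1.png')[:,:,::-1]; df=cv2.absdiff(o,f['frame']).max(2)
    if n=='top':
        for k,p in dict(cup=(163,230),mug=(436,265),bowl=(478,180),syrup=(152,152),carts=(287,165)).items(): print(k,df[p[1]-15:p[1]+15,p[0]-15:p[0]+15].mean())
cv2.imwrite('pics/p5.png',np.vstack(im))
E
```

```text
[ 0.49925485 -0.41311208  0.26264862] 0.010223942933291558
cup 4.516666666666667
mug 8.328888888888889
bowl 71.19444444444444
syrup 4.657777777777778
carts 5.15
```

View pics/p5.png

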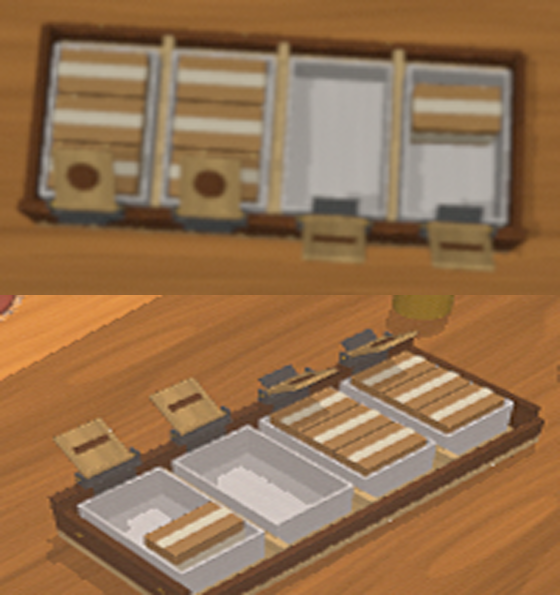

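Tags 1 and 2 show the disc, lying back, and tags 3 and 4 show the bar, leaning to the front. The bowl's pixel difference fits the gripper hanging over it, with its tips at z = 0.25 m and the bowl 0.055 m high. Now I'll hand in.

```bash
python3 -c "
from cell import bot
print(bot.close_job())"
```

```text
the job is handed in; nothing more can be done
None
```

I flipped the two wrong tags with the closed fingertips and handed the job in at about 10.7 s of the 38 s allowed. Counting from the left in the top view, tag 2 (full bin) went to its back rest and tag 4 (one carton left) went to its front rest.

**Tags:** The last pictures from both cameras show tags 1 and 2, at the full bins, lying back with the disc up. Tags 3 and 4, at the bare and low bins, lean to the front with the bar up. I judged the angles by eye and did not measure them.

**Forces:** The readings taken between moves were all within about 1.5 N. Peaks during a push were not recorded.

**Cartons and bystanders:** Before-and-after top pictures showed no visible change at bin 2's cartons, cup, mug or syrup. The bowl's picture check disagreed (mean difference 71, against 4–8 for the others). I put this down to the gripper being parked above it, about 0.19 m clear, but did not confirm it in a picture. The arm was never near bowl height there.

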